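# Load the forming press and work its treadle

### The arm

A 7-joint arm with a two-finger parallel gripper is mounted at the origin on the work surface. World frame = base frame: x ahead of the robot, y to its left, z up, the work surface at z = 0. Lengths are in m, angles in rad, forces in N, time in s.
With the tool pointing down it reaches from about 0.425 to 0.875 m from the base axis. Payload 4.7 kg.
Tool frame: the origin (TCP) lies midway between the tips of the shut fingers; the grasp point (between the pads) lies grip_depth behind it (grip_depth is the distance from the TCP to the grasp point, in m); z points along the fingers, y is the line along which they close (so a half turn about z gives the same grasp; the last joint's range is limited). The gripper opens to 85 mm and grips with 20 to 120 N. Pads are 22 mm wide; open, the fingers measure 114 mm over their backs; the gripper's body (76 mm by 85 mm) begins 54 mm behind the grasp point. The pads swing forward as they close: fully open they stand 13 mm farther back than shut.
Start: joints at [1.255, 0.321, -0.07, 1.45, 0.023, 1.371, -0.057], TCP at [0.21, -0.615, 0.231] pointing down, gripper open.
Joint ranges: [-2.86, 2.86], [-0.3, 2.09], [-1.38, 1.24], [0.06, 2.45], [-1.56, 4.7], [0.09, 2.05], [-2.69, 2.69]. Speed limits (rad/s): [2.57, 2.57, 3.14, 3.14, 3.14, 3.14, 3.14].

### API

Orientations are given as a unit quaternion [w, x, y, z].
In Python, from bench import get_obs, get_image, close_job, grip_depth gives the robot as it stands.
- The arm moves only by the shell command python3 -m crank 'ROWS' [OPENING] [FORCE]. ROWS is JSON, a list of rows, each a list of 2 entries, a list of its own where there are three numbers: the shift along the tool's x, y, z as a fraction of full scale, then the turn, a rotation vector about the tool's x, y, z as a fraction of full scale. In form: [[[x, y, z], [wx, wy, wz]], ...]. A call has 1 to 5 rows; each row is the pose to reach, as a shift and turn from the pose commanded when the call began, along the tool's axes at that moment, turning the shorter way round; what a row does not reach only later rows make up. Full scale, the value 1, is 150 mm for a shift and 2 pi rad for a turn. A row lasts 1/10 s, in which the tool goes at most 50 mm and 8.59 degrees, less where a joint would pass 70% of its speed; a pose out of reach is approached as far as the arm can. A call with a number of a shift or a turn outside -1 to 1 is refused whole. A call with a gripper value outside its range is refused whole. OPENING is the opening, from 0 (shut) to 1 (fully open), set as the call begins (- or left out, the last holds). The fingers move at their own pace and stop on an object; FORCE is the grip in N (left out, the last holds). Time passes only in rows, so rows that repeat a pose let the fingers close. It gives the time, the measured TCP pose, the force, the opening and the grip force at its end, in the units of the state.
- get_obs(): the state, without advancing time (a new reading comes with each control period).
- get_image(name): name is "side" or "top" or "wrist"; returns a dict with "img" (480x640x3 uint8, red, green, blue), "fx", "fy", "cx", "cy" (pixels), "k1" (the pictures are not rectified: a ray, as slopes to the right and down, at radius r is drawn at 1 + k1 r^2 times it, then the intrinsics apply), "T" (4x4, takes a point from camera to world coordinates). Camera axes: x right, y down, z forward; pixel columns grow to the right and rows downward; lengths in m; the calibration is good to about 2 mm. A picture is of the moment at which its call begins. There is no depth.
- close_job(): hands the job in; it is judged then, once.
The state is a dict: "time_s": time; "qpos": joint angles; "qd": joint speeds; "joint_torque": joint torques, N m; "eef_pos": TCP position; "eef_rot": TCP orientation; "force": force on the tool from outside, world axes, zero at the start; "wrist_torque": the same for the moment, N m; "gripper_width": finger opening in m; "grasp_force": force on a finger pad.
Only numpy, scipy, OpenCV 4.12 (cv2) and the standard library are available. Lean on these libraries where they do the work, as an engineer would, in place of code of your own. Each camera call takes 0.05 s, during which the arm holds its last target. There are 200 camera calls.

### The job

Lay the oval brass blank flat over the dark oval impression in the die on the press's pulled-out slide, lengthwise and covering the impression, and lay the steel pusher plate squarely on top of it. Then push the slide fully home under the ram, and only then press the treadle right down to its stop for a moment and let it come back up. Leave the other two brass blanks where they lie.

Things in the scene. Friction and masses are not known exactly. Their poses are not given: they have to be found in the camera images.
- oval_blank: Flat brass blank with two straight sides and half-round ends, 92 long (its x) by 50 wide (its y) by 6 mm thick, loose on the bench, about 0.2 kg. Origin: centre of its underside, z up.
- pusher_plate: Plain rectangular steel plate, 110 long (its x) by 56 wide (its y) by 10 mm thick, loose on the bench, about 0.45 kg. Origin: centre of its underside, z up.
- square_blank: Bystander: brass blank of the same size as the oval one (92 x 50 x 6 mm) but with square ends, loose on the bench. Origin: centre of its underside.
- round_blank: Bystander: round brass blank, 68 mm across, 6 mm thick, loose on the bench. Origin: centre of its underside.
- press: Grey H-frame bench press, fixed. Origin: on the bench under the ram; x points the way the slide goes home, z up. Columns (60 x 26 mm) at y = -85 and 85 mm carry a head 90 (x) x 196 (y) mm, 110 to 180 mm up, topped by a cylinder to 215 mm. The 120 x 80 mm ram plate hangs 80 mm above the bench and comes down 26 mm with the treadle, just short of the stack. Treadle on the right (-y).
- slide (a joint): Travel of the press's slide in m along the press's x: 0 pulled out, 0.16 fully home against its stop with the die under the ram. Starts at or near 0; stays where it is left (about 3 N of friction).
- die_top (a point): Centre of the flat top of the steel die on the slide, 36 mm above the bench; moves with the slide. The die top is 125 (x) by 84 (y) mm; flush in its middle is a dark oval impression 76 (x) by 34 (y) mm (a flat mark: nothing drops into it). x is lengthwise, along the slide's travel, z up.
- slide_grip (a point): Centre of the top of the slide's upright steel tab handle, 85 mm above the bench; the tab is 16 mm thick (x), 30 mm wide (y) and stands up 63 mm from the slide's plate, 120 mm in front of the die's centre, towards the robot. Axes as die_top.
- treadle (a joint): Angle of the spring treadle in rad: 0 up (at rest), 0.26 fully down on its stop. It springs back up by itself.
- treadle_pad (a point): Centre of the top of the treadle's ribbed tread, 70 mm wide (y) and 75 mm long; about 73 mm above the bench when up, sinking about 31 mm to the stop; needs about 8 N here at the stop.
- treadle_hinge (a point): The treadle's hinge axis (along the press's y), 50 mm above the bench, 122 mm beyond treadle_pad, away from the robot.
Not all that is in view belongs to the job. Leave any pink or red look-alike of the pusher_plate alone.

How it is judged:
By the outcome, as a careful person would: the job done as asked, in the order asked, and still so for the second after the job is handed in, with the robot touching nothing.
It also fails if it takes over 72 s, if anything falls off the work surface, if the arm or the gripper's body presses on something with over 40 N, if the wrist force passes 120 N, or if a joint passes its speed limit or range.

## Working session

There is one attempt and no reset: what is moved stays moved. The work goes in short steps, Python scripts to look and compute and a shell command to move; the robot and the scene stay as the last step left them, time stands still between calls to the robot, and variables do not carry over. Pictures are saved under pics/ and viewed, at most 10 in all, crops included, and the job is handed in when it is done.

```bash
mkdir -p pics; python3 - <<'E'
from bench import *
import cv2,json
import numpy as np
print(grip_depth); o=get_obs(); print({k:np.round(v,3).tolist() for k,v in o.items()})
for n in("side","top","wrist"):
    d=get_image(n); cv2.imwrite(f"pics/{n}0.png",d["img"][:,:,::-1]); print(n,d["fx"],d["fy"],d["cx"],d["cy"],d["k1"],np.round(d["T"],4).tolist())
E
```

```text
0.0187
{'time_s': 0.0, 'qpos': [1.255, 0.322, -0.07, 1.452, 0.023, 1.371, -0.057], 'qd': [-0.001, 0.0, 0.0, -0.0, 0.001, -0.001, 0.001], 'joint_torque': [0.001, -49.359, -0.382, -31.434, 0.013, 0.011, -0.0], 'eef_pos': [0.21, -0.614, 0.23], 'eef_rot': [-0.001, 0.986, 0.164, -0.0], 'force': [-0.973, -0.272, -0.003], 'wrist_torque': [0.029, 0.003, -0.005], 'grasp_force': 0.0, 'gripper_width': 0.085}
side 610.3015938626447 610.3015938626447 319.1952376914583 238.32492446457124 -0.1729170344262317 [[-0.8949, -0.2979, 0.3322, 0.1015], [-0.4461, 0.5829, -0.6791, 0.8042], [0.0087, -0.756, -0.6545, 0.8938], [0.0, 0.0, 0.0, 1.0]]
top 509.04067094814746 509.04067094814746 318.5888081123734 238.75191368519341 -0.040792498197029216 [[0.0056, -0.9953, 0.0966, 0.4213], [-1.0, -0.0055, 0.0013, -0.0523], [-0.0008, -0.0966, -0.9953, 1.2448], [0.0, 0.0, 0.0, 1.0]]
wrist 413.19707362724137 413.19707362724137 318.19919894910925 238.6822472937819 -0.09063753482175864 [[0.3239, -0.899, -0.2948, 0.2866], [-0.9461, -0.3082, -0.0995, -0.5888], [-0.0014, 0.3111, -0.9504, 0.3717], [0.0, 0.0, 0.0, 1.0]]
```

View pics/top0.png

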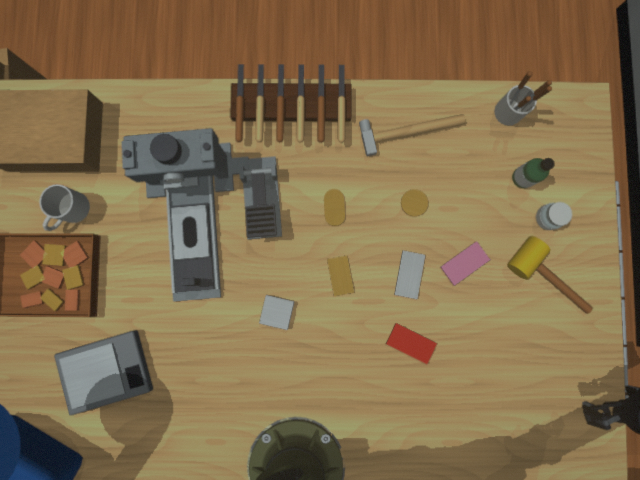

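View pics/side0.png

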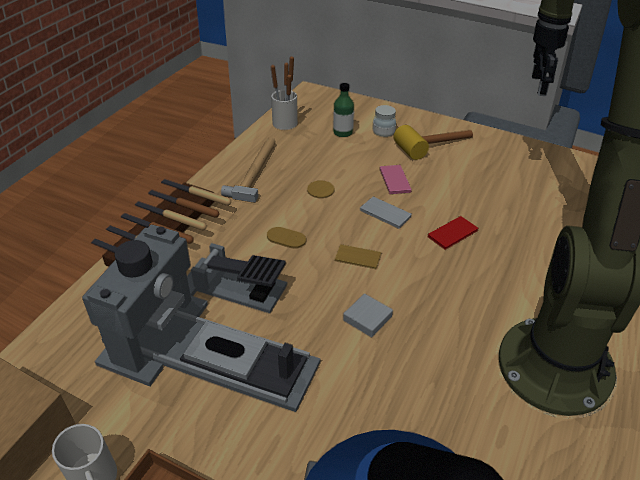

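The pictures show these candidates, with pixels from the top view:
- **Brass:** the oval blank is at (335,207), with half-round ends. The square-ended one is at (341,275) and the round one at (415,203).
- **Steel:** the grey 2:1 plate at (410,275) fits the pusher. The grey square at (278,312) has the wrong shape, and the pink (466,263) and red (411,343) ones are look-alikes.
- **Press:** the impression is at (190,232), the handle near (193,272) and the treadle near (262,220).

I'll confirm these in enlarged crops.

```bash
cat > h.py <<'E'
import numpy as np, cv2
from bench import *
from scipy.spatial.transform import Rotation as R
def cam(d): return np.array([[d["fx"],0,d["cx"]],[0,d["fy"],d["cy"]],[0,0,1]]),np.array([d["k1"],0,0,0.])
def ray(d,uv):
    K,D=cam(d); p=cv2.undistortPoints(np.array([[uv]],float),K,D)[0,0]
    T=np.array(d["T"]); return T[:3,3],T[:3,:3]@np.array([p[0],p[1],1])
def at(d,uv,z):
    o,r=ray(d,uv); return o+r*(z-o[2])/r[2]
def proj(d,P):
    K,D=cam(d); Ti=np.linalg.inv(d["T"]); rv=cv2.Rodrigues(Ti[:3,:3])[0]
    return cv2.projectPoints(np.array(P,float).reshape(-1,3),rv,Ti[:3,3],K,D)[0].reshape(-1,2)
def tri(obs):
    A=np.zeros((3,3));b=np.zeros(3)
    for d,uv in obs:
        o,r=ray(d,uv); r=r/np.linalg.norm(r); M=np.eye(3)-np.outer(r,r); A+=M;b+=M@o
    p=np.linalg.solve(A,b); 
    return p,[round(float(np.linalg.norm(proj(d,p)[0]-uv)),1) for d,uv in obs]
def crop(d,x,y,w,h,s,name):
    cv2.imwrite(name,cv2.resize(d["img"][y:y+h,x:x+w,::-1],None,fx=s,fy=s,interpolation=cv2.INTER_CUBIC))
E
python3 - <<'E'
from h import *
import pickle
t=get_image("top");s=get_image("side"); pickle.dump((t,s),open("v0.pkl","wb"))
crop(t,140,140,320,180,2.5,"pics/topc.png")
crop(s,120,190,300,225,2.6,"pics/sidec.png")
E
```

```text
(no output)
```

View pics/topc.png

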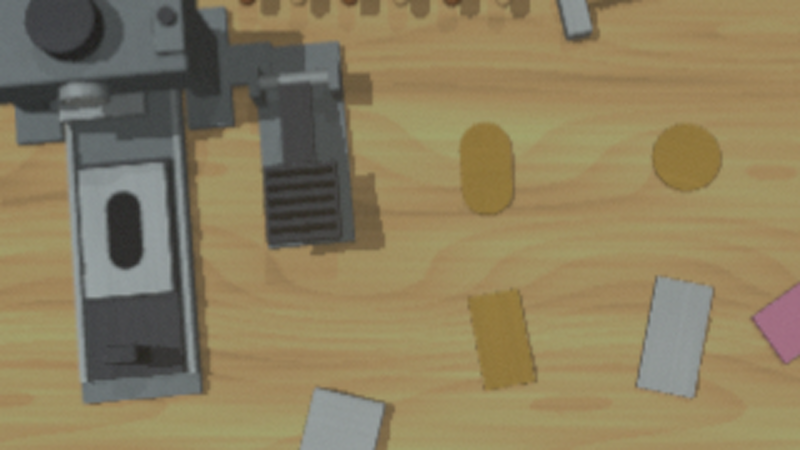

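View pics/sidec.png

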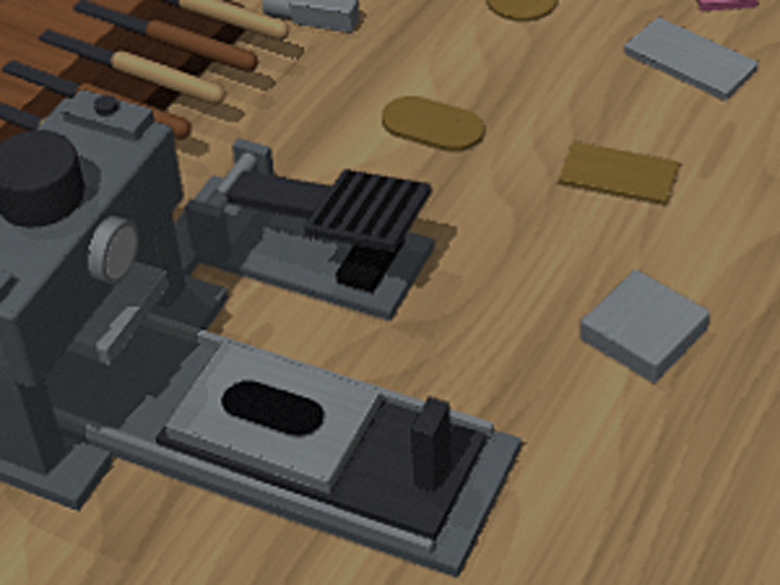

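The crops confirm it. In the top crop, the oval is at (487,169) with half-round ends, and the pusher is at (675,336): steel, 2:1 and thin. The grey square block is thicker and nearly square, so it's a distractor. Next I'll triangulate.

```bash
python3 - <<'E'
from h import *
import pickle
t,s=pickle.load(open("v0.pkl","rb"))
T=lambda u,v:(t,np.array([140+(u+.5)/2.5-.5,140+(v+.5)/2.5-.5]))
S=lambda u,v:(s,np.array([120+(u+.5)/2.6-.5,190+(v+.5)/2.6-.5]))
P={"oval":((487,169),(434,122)),"square":((502,339),(620,172)),
"pA":((656,276),(625,48)),"pB":((713,286),(658,18)),"pC":((695,397),(757,64)),"pD":((637,386),(726,95)),
"imp":((125,230),(273,408)),"dieFL":((78,166),(164,434)),"dieFR":((166,160),(223,345)),"dieNR":((174,292),(382,395)),"dieNL":((86,300),(333,487)),
"trFL":((265,168),(308,232)),"trFR":((338,166),(345,171)),"trNR":((340,236),(431,185)),"trNL":((268,240),(395,243))}
for k,(a,b) in P.items():
    p,e=tri([T(*a),S(*b)]); print(k,np.round(p,4),e)
# oval segmentation in top view
hsv=cv2.cvtColor(t["img"],cv2.COLOR_RGB2HSV)
x,y=335,207
print(t["img"][207,335],t["img"][207,310],t["img"][275,410],t["img"][275,380])
E
```

```text
oval [ 0.6195 -0.0894  0.0058] [0.0, 0.0]
square [ 0.4524 -0.1045  0.005 ] [0.1, 0.2]
pA [ 0.5139 -0.2545  0.0091] [0.3, 0.3]
pB [ 0.5046 -0.31    0.0091] [0.2, 0.2]
pC [ 0.3982 -0.2911  0.0068] [0.3, 0.3]
pD [ 0.4079 -0.235   0.0084] [0.0, 0.0]
imp [0.5541 0.2579 0.0379] [0.2, 0.2]
dieFL [0.6154 0.3071 0.0285] [0.7, 0.9]
dieFR [0.6224 0.2215 0.031 ] [0.2, 0.2]
dieNR [0.4952 0.2102 0.0334] [0.1, 0.2]
dieNL [0.4858 0.2939 0.0337] [0.4, 0.5]
trFL [0.6099 0.1208 0.0627] [0.2, 0.2]
trFR [0.6145 0.0532 0.0666] [1.2, 1.4]
trNR [0.5446 0.0481 0.078 ] [0.1, 0.1]
trNL [0.5394 0.1141 0.0777] [0.6, 0.8]
[143 119  60] [161 144  98] [145 151 150] [159 154 104]
```

```bash
cat >> h.py <<'E'
def yaw():
    o=get_obs(); q=o["eef_rot"]; X=R.from_quat([q[1],q[2],q[3],q[0]]).as_matrix(); return np.degrees(np.arctan2(X[1,0],X[0,0])),X
def go(p,yawdeg=None):
    "shift/turn fractions from measured pose to tool-down pose p,yaw"
    o=get_obs(); y,X=yaw(); d=X.T@(np.array(p)-o["eef_pos"])/.15
    out=[np.round(d,3).tolist()]
    if yawdeg is not None:
        a=np.radians(yawdeg); G=np.array([[np.cos(a),np.sin(a),0],[np.sin(a),-np.cos(a),0],[0,0,-1.]])
        out.append(np.round(R.from_matrix(X.T@G).as_rotvec()/2/np.pi,4).tolist())
    print(o["time_s"],np.round(o["eef_pos"],4),round(y,2),out)
E
python3 - <<'E'
from h import *
import pickle
t,s=pickle.load(open("v0.pkl","rb"))
def seg(m,x,y,w,h,z):
    m=m[y:y+h,x:x+w].astype(np.uint8); n,l,st,c=cv2.connectedComponentsWithStats(m); i=1+np.argmax(st[1:,4])
    v,u=np.nonzero(l==i); P=np.array([at(t,(a+x,b+y),z) for a,b in zip(u,v)])[:,:2]
    c=P.mean(0); w_,V=np.linalg.eigh(np.cov((P-c).T)); a=V[:,1]; q=(P-c)@V
    print(st[i].tolist(),np.round(c,4),"yaw",round(np.degrees(np.arctan(a[1]/a[0])),2),np.ptp(q,0))
b=t["img"].astype(int)
seg(b[:,:,2]<80,318,180,34,52,.006)
seg((b[:,:,0]-b[:,:,2]<25),385,240,50,70,.01)
seg((b.sum(2)<130),180,212,22,40,.036)
seg((b.sum(2)>330),165,195,50,75,.036)
go([.6195,-.0894,.10],0)
E
```

```text
[6, 9, 22, 38, 715] [ 0.6186 -0.089 ] yaw 3.58 [0.05365263 0.09270673]
[10, 11, 30, 48, 1057] [ 0.4555 -0.2714] yaw -10.81 [0.0570508  0.10916054]
[6, 18, 3, 2, 3] [0.5572 0.2648] yaw 62.41 [0.00112753 0.00544412]
[6, 10, 38, 54, 1378] [0.5539 0.259 ] yaw 5.17 [0.08373912 0.1245431 ]
0.25 [ 0.2104 -0.6148  0.2308] 18.9 [[3.715, -2.429, 0.874], [-0.0001, 0.0, 0.0525]]
```

```bash
python3 -m crank '[[[0.93,-0.6,0.1],[0,0,0.044]],[[0.93,-0.6,0.1],[0,0,0.044]],[[0.93,-0.6,0.1],[0,0,0.044]],[[0.93,-0.6,0.1],[0,0,0.044]]]' 1; python3 -c "
from h import *
go([.619,-.089,.16],3)"
```

```text
time_s: 0.65
eef_pos: [0.3182, -0.4793, 0.216]
eef_rot: [-0.001, 1.0, 0.031, 0.001]
force: [0.7, -0.5, -1.0]
gripper_width: 0.0853
grasp_force: 0.0
0.65 [ 0.3182 -0.4793  0.216 ] 3.52 [[2.161, -2.473, 0.384], [-0.0004, -0.0003, 0.0015]]
```

```bash
python3 -m crank '[[[0.72,-0.82,0.1],[0,0,0]],[[0.72,-0.82,0.1],[0,0,0]],[[0.72,-0.82,0.1],[0,0,0]],[[0.72,-0.82,0.1],[0,0,0]]]' >/dev/null; python3 -m crank '[[[0.72,-0.82,0.1],[0,0,0]],[[0.72,-0.82,0.1],[0,0,0]],[[0.72,-0.82,0.1],[0,0,0]],[[0.72,-0.82,0.1],[0,0,0]]]' >/dev/null;python3 -m crank '[[[0.72,-0.82,0.1],[0,0,0]],[[0.72,-0.82,0.1],[0,0,0]],[[0.72,-0.82,0.1],[0,0,0]],[[0.72,-0.82,0.1],[0,0,0]],[[0.72,-0.82,0.1],[0,0,0]]]';  python3 -c "
from h import *
import pickle
go([.619,-.089,.16],3)
w=get_image('wrist'); pickle.dump(w,open('w1.pkl','wb')); crop(w,0,0,640,480,1,'pics/w1.png')
print(proj(w,[.619,-.089,.006]))
"
```

```text
time_s: 1.95
eef_pos: [0.6181, -0.0964, 0.1706]
eef_rot: [-0.001, 1.0, 0.029, -0.0]
force: [0.7, 0.2, -0.1]
gripper_width: 0.0854
grasp_force: 0.0
1.95 [ 0.6181 -0.0964  0.1706] 3.32 [[0.009, -0.049, 0.071], [-0.0002, 0.0001, 0.0009]]
[[308.81264306 212.41257   ]]
```

View pics/w1.png

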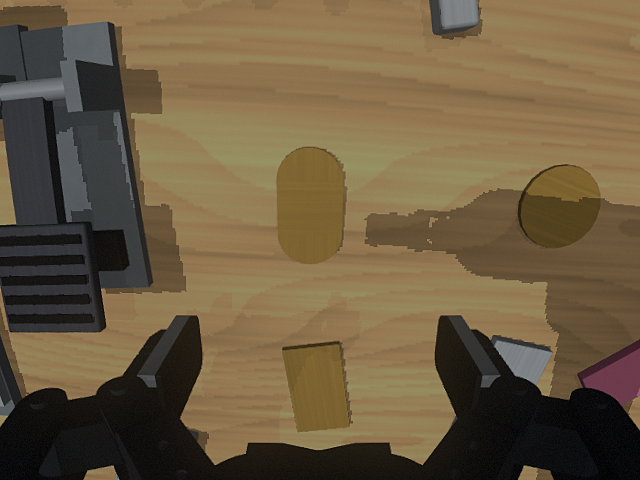

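The wrist view shows the oval with its ends at (311,147) and (309,264) and its sides at x = 277 and 343. I'll turn those into a position and yaw.

```bash
python3 -c "
from h import *
import pickle
w=pickle.load(open('w1.pkl','rb')); t,s=pickle.load(open('v0.pkl','rb'))
for p in [(311,147),(309,264),(277,205),(343,205),(310,205.5)]: print(np.round(at(w,p,.006),4))
print(tri([(w,np.array([310,205.5])),(t,np.array([334.5,207.3]))]))
g=w['img'].astype(int); m=(g[:,:,0]-0*g[:,:,2])
for v in (180,195,210,225,235):
  r=g[v,265:356].sum(1); d=np.diff(r); print(v,265+np.argmin(d[:30]),265+40+np.argmax(np.abs(d[40:])))
go([.619,-.089,.16],0)
"
```

```text
[ 0.6683 -0.0881  0.006 ]
[ 0.5768 -0.0913  0.006 ]
[ 0.6234 -0.0646  0.006 ]
[ 0.6263 -0.1146  0.006 ]
[ 0.6245 -0.0896  0.006 ]
(array([ 0.62147913, -0.08962593, -0.00629656]), [0.1, 0.0])
180 275 344
195 276 346
210 276 345
225 277 344
235 277 343
2.0 [ 0.6171 -0.0993  0.1708] 3.12 [[0.016, -0.068, 0.072], [0.0001, 0.0002, 0.0087]]
```

```bash
python3 -m crank '[[[0.02,-0.066,0.3],[0,0,0]],[[0.02,-0.066,0.7],[0,0,0]],[[0.02,-0.066,0.95],[0,0,0]],[[0.02,-0.066,0.95],[0,0,0]],[[0.02,-0.066,0.95],[0,0,0]]]' 0.76; python3 -c "
from h import *
go([.6205,-.0895,.0],2.5)"
```

```text
time_s: 2.5
eef_pos: [0.619, -0.0914, 0.0292]
eef_rot: [0.001, 1.0, 0.025, -0.001]
force: [0.6, -0.2, 1.0]
gripper_width: 0.0652
grasp_force: 0.0
2.5 [ 0.619  -0.0914  0.0292] 2.89 [[0.011, -0.012, 0.195], [0.0002, 0.0002, 0.0011]]
```

```bash
python3 -m crank '[[[0.01,-0.01,0.1],[0,0,0.001]],[[0.01,-0.01,0.19],[0,0,0.001]],[[0.01,-0.01,0.19],[0,0,0.001]]]'; python3 -m crank '[[[0,0,0.012],[0,0,0]],[[0,0,0.012],[0,0,0]]]'; python3 -m crank '[[[0,0,0.01],[0,0,0]],[[0,0,0.01],[0,0,0]]]'
```

```text
time_s: 2.8
eef_pos: [0.6202, -0.0874, -0.0007]
eef_rot: [0.0, 1.0, 0.024, -0.001]
force: [-0.7, 0.1, -0.4]
gripper_width: 0.0651
grasp_force: 0.0
time_s: 3.0
eef_pos: [0.6214, -0.0873, -0.0011]
eef_rot: [0.0, 1.0, 0.024, 0.0]
force: [0.5, 0.7, 0.4]
gripper_width: 0.065
grasp_force: 0.0
time_s: 3.2
eef_pos: [0.6212, -0.0873, -0.0028]
eef_rot: [0.0, 1.0, 0.024, 0.0]
force: [-0.6, 0.1, -0.6]
gripper_width: 0.0649
grasp_force: 0.0
```

```bash
python3 -m crank '[[[0,0,-0.005],[0,0,0]],[[0,0,-0.005],[0,0,0]],[[0,0,-0.005],[0,0,0]],[[0,0,-0.005],[0,0,0]],[[0,0,-0.005],[0,0,0]]]' 0.3 50; python3 -m crank '[[[0,0,0],[0,0,0]],[[0,0,0],[0,0,0]]]'
```

```text
time_s: 3.7
eef_pos: [0.6215, -0.0876, -0.0015]
eef_rot: [0.0, 1.0, 0.023, 0.0]
force: [-2.0, 0.3, 6.2]
gripper_width: 0.0479
grasp_force: 52.4
time_s: 3.9
eef_pos: [0.6215, -0.0875, -0.0015]
eef_rot: [0.0, 1.0, 0.023, 0.0]
force: [-1.2, -0.6, 6.1]
gripper_width: 0.0479
grasp_force: 52.4
```

```bash
python3 -m crank '[[[0,0,-0.1],[0,0,0]],[[0,0,-0.4],[0,0,0]],[[0,0,-0.8],[0,0,0]],[[0,0,-0.8],[0,0,0]],[[0,0,-0.8],[0,0,0]]]'; python3 -c "
from h import *
import pickle
w=get_image('wrist'); pickle.dump(w,open('w2.pkl','wb')); crop(w,0,0,640,480,1,'pics/w2.png')
go([.554,.2585,.15],5.3)"
```

```text
time_s: 4.4
eef_pos: [0.6227, -0.0872, 0.1207]
eef_rot: [0.001, 1.0, 0.024, 0.002]
force: [0.5, -1.1, -1.5]
gripper_width: 0.0478
grasp_force: 52.6
4.45 [ 0.6209 -0.0872  0.118 ] 2.7 [[-0.337, -2.323, -0.214], [0.0001, -0.0001, -0.0072]]
```

View pics/w2.png

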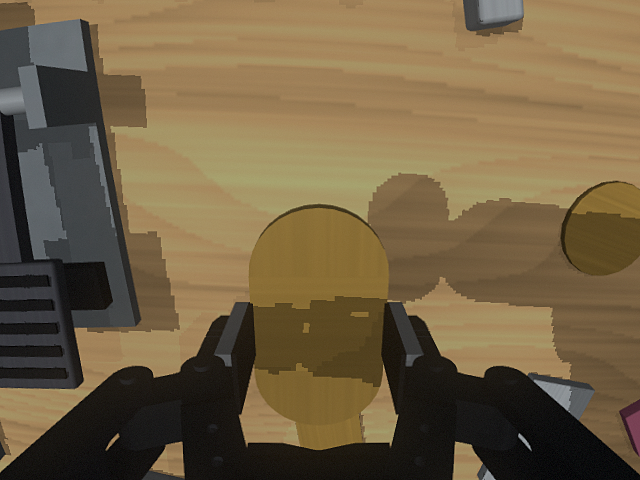

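```bash
python3 -m crank '[[[-0.34,-0.5,-0.1],[0,0,-0.007]],[[-0.34,-0.8,-0.1],[0,0,-0.007]],[[-0.34,-0.8,-0.1],[0,0,-0.007]],[[-0.34,-0.8,-0.1],[0,0,-0.007]],[[-0.34,-0.8,-0.1],[0,0,-0.007]]]'; python3 -m crank '[[[0,-0.75,0],[0,0,0]],[[0,-0.75,0],[0,0,0]],[[0,-0.75,0],[0,0,0]],[[0,-0.75,0],[0,0,0]]]'; python3 -c "
from h import *
import pickle
w=pickle.load(open('w2.pkl','rb'))
a=at(w,(319,205),.1265);b=at(w,(319,424),.1265);print(a,b,(a+b)/2-np.array([.6215,-.0873,0]))
go([.554,.2585,.15],5.3)"
```

```text
time_s: 4.95
eef_pos: [0.5628, 0.0306, 0.1306]
eef_rot: [0.0, 0.999, 0.047, -0.002]
force: [0.5, -0.4, -2.3]
gripper_width: 0.0481
grasp_force: 52.6
time_s: 5.35
eef_pos: [0.5532, 0.1442, 0.1313]
eef_rot: [-0.0, 0.999, 0.047, -0.001]
force: [-0.1, 0.0, -2.6]
gripper_width: 0.0478
grasp_force: 52.6
[ 0.6705935  -0.08523299  0.1265    ] [ 0.57838988 -0.08965245  0.1265    ] [ 0.00299169 -0.00014272  0.1265    ]
5.35 [0.5532 0.1442 0.1313] 5.43 [[0.077, -0.758, -0.124], [-0.0002, 0.0004, 0.0004]]
```

```bash
python3 -m crank '[[[0.057,-0.758,0.1],[0,0,0]],[[0.057,-0.758,0.1],[0,0,0]],[[0.057,-0.758,0.1],[0,0,0]],[[0.057,-0.758,0.1],[0,0,0]],[[0.057,-0.758,0.1],[0,0,0]]]';  python3 -c "
from h import *
import pickle
w=get_image('wrist'); pickle.dump(w,open('w3.pkl','wb')); crop(w,0,0,640,480,1,'pics/w3.png')
go([.551,.258,.045],5.3)"
```

```text
time_s: 5.85
eef_pos: [0.5532, 0.2531, 0.1165]
eef_rot: [0.001, 0.999, 0.044, -0.001]
force: [0.2, -1.3, -2.2]
gripper_width: 0.048
grasp_force: 52.7
5.9 [0.5535 0.2526 0.1167] 5.0 [[-0.013, -0.039, 0.478], [0.0004, 0.0002, -0.0008]]
```

View pics/w3.png

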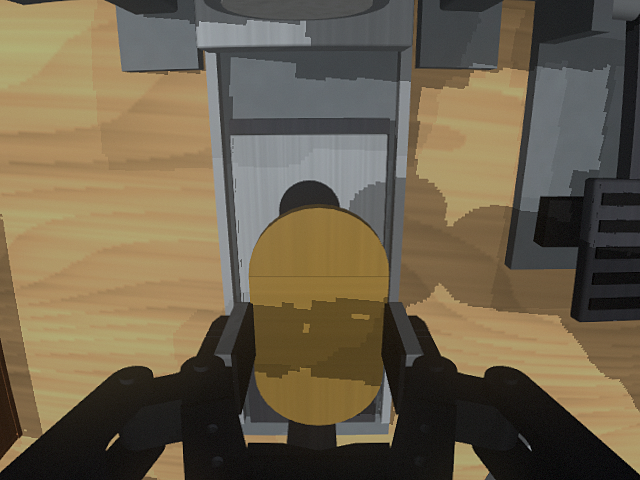

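The wrist view shows the die's far edge from (230,136) to (388,134) and the far tip of the impression at (309,181).

```bash
python3 -c "
from h import *
import pickle
w=pickle.load(open('w3.pkl','rb'))
a,b,c=[at(w,p,.036) for p in((230,136),(388,134),(309.5,181))]
d=b-a; th=np.arctan2(d[0],-d[1]); print(a,b,c,np.linalg.norm(d)); 
for th in (-np.arctan2(d[0],d[1])+np.pi, np.radians(5.3)):
  u=np.array([np.cos(np.radians(5.3)),np.sin(np.radians(5.3))]); 
print(np.degrees(np.arctan2(d[0],-d[1])),(a+b)[:2]/2-u*.0625,c[:2]-u*.038)"
```

```text
[0.61354642 0.30483868 0.036     ] [0.62182634 0.22211095 0.036     ] [0.59321328 0.26113115 0.036     ] 0.08314105210146475
5.715493019193567 [0.55545359 0.25770165] [0.55537574 0.25762107]
```

```bash
python3 -m crank '[[[-0.004,-0.031,0.1],[0,0,-0.0013]],[[-0.004,-0.031,0.35],[0,0,-0.0013]],[[-0.004,-0.031,0.5],[0,0,-0.0013]],[[-0.004,-0.031,0.5],[0,0,-0.0013]],[[-0.004,-0.031,0.5],[0,0,-0.0013]]]';  python3 -c "
from h import *
go([.5524,.2574,.035],5.5)"
```

```text
time_s: 6.4
eef_pos: [0.5515, 0.2598, 0.0423]
eef_rot: [0.0, 0.999, 0.049, -0.0]
force: [-0.1, 0.7, -1.9]
gripper_width: 0.0482
grasp_force: 52.7
6.4 [0.5515 0.2598 0.0423] 5.62 [[0.004, 0.016, 0.049], [0.0001, 0.0001, 0.0003]]
```

```bash
python3 -m crank '[[[0.004,0.01,0.03],[0,0,0]],[[0.004,0.01,0.03],[0,0,0]],[[0.004,0.01,0.03],[0,0,0]]]'; python3 -m crank '[[[0,0,0.012],[0,0,0]],[[0,0,0.012],[0,0,0]]]'; python3 -m crank '[[[0,0,0.006],[0,0,0]],[[0,0,0.006],[0,0,0]]]'
```

```text
time_s: 6.7
eef_pos: [0.5528, 0.2594, 0.0391]
eef_rot: [-0.0, 0.999, 0.049, 0.001]
force: [-0.4, -0.2, -1.6]
gripper_width: 0.0481
grasp_force: 52.7
time_s: 6.9
eef_pos: [0.5522, 0.2594, 0.0366]
eef_rot: [0.0, 0.999, 0.05, 0.0]
force: [-0.5, -0.0, -2.2]
gripper_width: 0.0481
grasp_force: 52.7
time_s: 7.1
eef_pos: [0.552, 0.2594, 0.0354]
eef_rot: [0.0, 0.999, 0.05, -0.0]
force: [0.0, 0.9, -2.5]
gripper_width: 0.0481
grasp_force: 52.7
```

```bash
python3 -m crank '[[[0,0.013,0.005],[0,0,0]],[[0,0.013,0.005],[0,0,0]],[[0,0.013,0.005],[0,0,0]]]'; python3 -m crank '[[[0,0,0.005],[0,0,0]],[[0,0,0.005],[0,0,0]]]'
```

```text
time_s: 7.4
eef_pos: [0.5523, 0.2572, 0.0347]
eef_rot: [0.0, 0.999, 0.049, -0.0]
force: [-0.4, -0.2, -1.6]
gripper_width: 0.0476
grasp_force: 52.7
time_s: 7.6
eef_pos: [0.5524, 0.2574, 0.0345]
eef_rot: [0.0, 0.999, 0.05, 0.0]
force: [-1.1, -1.2, 2.5]
gripper_width: 0.0478
grasp_force: 53.2
```

Contact is felt. I'll release with a partial opening and lift.

```bash
python3 -m crank '[[[0,0,0],[0,0,0]],[[0,0,0],[0,0,0]],[[0,0,0],[0,0,0]]]' 0.76; python3 -m crank '[[[0,0,-0.1],[0,0,0]],[[0,0,-0.3],[0,0,0]],[[0,0,-0.7],[0,0,0]],[[0,0,-0.7],[0,0,0]],[[0,0,-0.7],[0,0,0]]]';  python3 -c "
from h import *
import pickle
w=get_image('wrist'); pickle.dump(w,open('w4.pkl','wb')); crop(w,120,60,400,300,2,'pics/w4.png')
go([.456,-.272,.14],-10.5)"
```

```text
time_s: 7.9
eef_pos: [0.5525, 0.2576, 0.0341]
eef_rot: [-0.0, 0.999, 0.05, 0.0]
force: [-0.0, -0.4, 0.1]
gripper_width: 0.0651
grasp_force: 0.0
time_s: 8.4
eef_pos: [0.5541, 0.2586, 0.1428]
eef_rot: [-0.001, 0.999, 0.05, 0.003]
force: [0.4, 0.4, -0.4]
gripper_width: 0.0648
grasp_force: 0.0
8.45 [0.5529 0.2577 0.1404] 5.68 [[-0.993, 3.45, -0.001], [-0.0001, -0.0004, 0.045]]
```

View pics/w4.png

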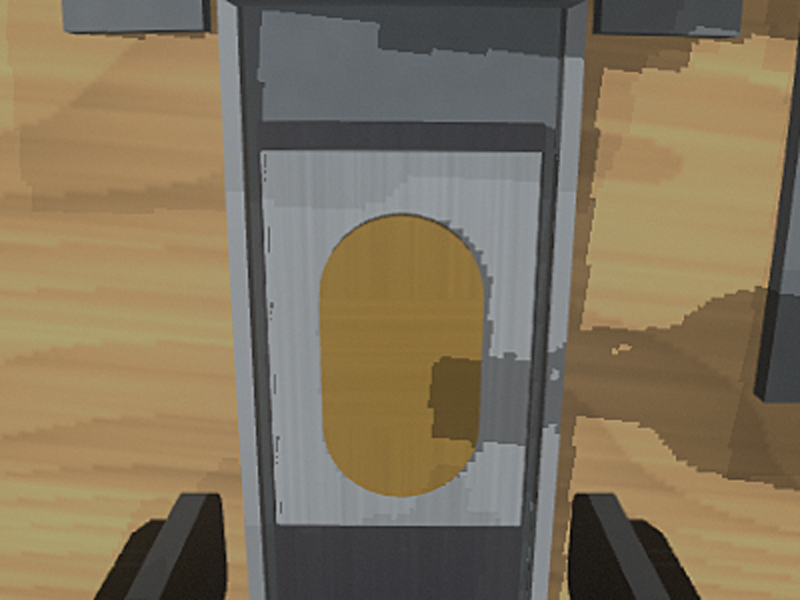

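The blank lies centred and square on the die: ends at v = 213 and 497, die edges at 151 and 525. Next is the pusher.

```bash
python3 -m crank '[[[-0.5,0.9,0],[0,0,0.045]],[[-0.5,0.9,0],[0,0,0.045]],[[-0.5,0.9,0],[0,0,0.045]],[[-0.5,0.9,0],[0,0,0.045]],[[-0.5,0.9,0],[0,0,0.045]]]' 0.9;  python3 -c "
from h import *
go([.456,-.272,.14],-10.5)"
```

```text
time_s: 8.95
eef_pos: [0.49, 0.1136, 0.1377]
eef_rot: [0.001, 0.996, -0.093, -0.001]
force: [0.3, 0.5, -0.4]
gripper_width: 0.0769
grasp_force: 0.0
8.95 [0.49   0.1136 0.1377] -10.71 [[0.255, 2.568, -0.012], [0.0003, 0.0003, -0.0006]]
```

```bash
python3 -m crank '[[[0.08,0.85,0],[0,0,0]],[[0.08,0.85,0],[0,0,0]],[[0.08,0.85,0],[0,0,0]]]' >/dev/null; python3 -m crank '[[[0.08,0.85,0],[0,0,0]],[[0.08,0.85,0],[0,0,0]],[[0.08,0.85,0],[0,0,0]]]' >/dev/null; python3 -m crank '[[[0.08,0.85,0],[0,0,0]],[[0.08,0.85,0],[0,0,0]],[[0.08,0.85,0],[0,0,0]],[[0.08,0.85,0],[0,0,0]],[[0.08,0.85,0],[0,0,0]]]';  python3 -c "
from h import *
import pickle
w=get_image('wrist'); pickle.dump(w,open('w5.pkl','wb')); crop(w,0,0,640,480,1.2,'pics/w5.png')
go([.456,-.272,.14],-10.5)"
```

```text
time_s: 10.05
eef_pos: [0.4577, -0.2656, 0.138]
eef_rot: [-0.001, 0.996, -0.091, -0.001]
force: [0.8, 0.9, -0.2]
gripper_width: 0.077
grasp_force: 0.0
10.1 [ 0.4578 -0.2647  0.1382] -10.34 [[-0.003, 0.05, -0.012], [-0.0003, 0.0002, 0.0004]]
```

View pics/w5.png

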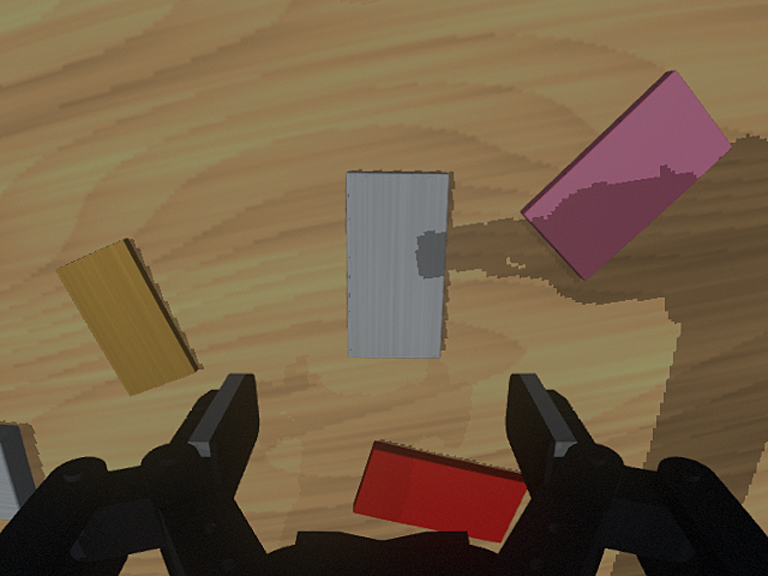

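The pusher's top-face corners in the picture (scale 1.2) are (347,171), (449,174), (440,357) and (348,357). The neighbours are clear of the fingers.

```bash
python3 -c "
from h import *
import pickle
w=pickle.load(open('w5.pkl','rb'))
P=np.array([at(w,((u+.5)/1.2-.5,(v+.5)/1.2-.5),.01) for u,v in((347,171),(449,174),(440,357),(348,357))])
c=P.mean(0);a,b=P[0]-P[3],P[1]-P[2]
print(P[:,:2],c,[np.linalg.norm(x) for x in(a,b,P[0]-P[1],P[2]-P[3])],[np.degrees(np.arctan2(x[1],x[0])) for x in(a,b)])
c[2]=.012;go(c,-10.8)"
```

```text
[[ 0.51718844 -0.25729301]
 [ 0.50582972 -0.31063769]
 [ 0.39981894 -0.2901243 ]
 [ 0.40984165 -0.23572558]] [ 0.45816969 -0.27344515  0.01      ] [np.float64(0.10949195251116485), np.float64(0.10797723711769783), np.float64(0.05454059233877967), np.float64(0.055314333614292006)] [np.float64(-11.360253674476564), np.float64(-10.951550345196535)]
10.1 [ 0.4578 -0.2647  0.1382] -10.34 [[0.014, 0.058, 0.841], [-0.0003, 0.0002, 0.0013]]
```

```bash
python3 -m crank '[[[0.014,0.058,0.2],[0,0,0.001]],[[0.014,0.058,0.6],[0,0,0.001]],[[0.014,0.058,0.84],[0,0,0.001]],[[0.014,0.058,0.84],[0,0,0.001]],[[0.014,0.058,0.84],[0,0,0.001]]]' 0.84;  python3 -c "
from h import *
go([.4582,-.2734,0],-10.8)"
```

```text
time_s: 10.6
eef_pos: [0.4579, -0.2739, 0.0132]
eef_rot: [-0.001, 0.996, -0.093, -0.001]
force: [0.2, -0.5, -0.2]
gripper_width: 0.0717
grasp_force: 0.0
10.6 [ 0.4579 -0.2739  0.0132] -10.7 [[0.002, -0.004, 0.088], [-0.0002, 0.0002, 0.0003]]
```

```bash
python3 -m crank '[[[0.002,0,0.088],[0,0,0]],[[0.002,0,0.088],[0,0,0]],[[0.002,0,0.088],[0,0,0]]]'; python3 -m crank '[[[0,0,0],[0,0,0]],[[0,0,0],[0,0,0]],[[0,0,0],[0,0,0]],[[0,0,0],[0,0,0]],[[0,0,0],[0,0,0]]]' 0.3 80; python3 -m crank '[[[0,0,-0.1],[0,0,0]],[[0,0,-0.4],[0,0,0]],[[0,0,-0.8],[0,0,0]],[[0,0,-0.8],[0,0,0]],[[0,0,-0.8],[0,0,0]]]'; python3 -c "
from h import *
import pickle
w=get_image('wrist'); pickle.dump(w,open('w6.pkl','wb')); crop(w,0,0,640,480,1,'pics/w6.png')
go([.5554,.2577,.14],5.5)"
```

```text
time_s: 10.9
eef_pos: [0.4583, -0.2763, 0.0011]
eef_rot: [0.0, 0.996, -0.095, 0.001]
force: [-0.5, 0.6, -0.2]
gripper_width: 0.0717
grasp_force: 0.0
time_s: 11.4
eef_pos: [0.4585, -0.2754, 0.0019]
eef_rot: [-0.0, 0.996, -0.095, 0.001]
force: [-2.4, 3.7, 9.6]
gripper_width: 0.0529
grasp_force: 81.6
time_s: 11.9
eef_pos: [0.4586, -0.277, 0.1224]
eef_rot: [0.001, 0.995, -0.095, 0.002]
force: [1.0, -0.1, -5.0]
gripper_width: 0.0526
grasp_force: 86.5
11.95 [ 0.457  -0.2761  0.12  ] -10.89 [[-0.028, -3.619, -0.136], [0.0001, -0.0, -0.0455]]
```

View pics/w6.png

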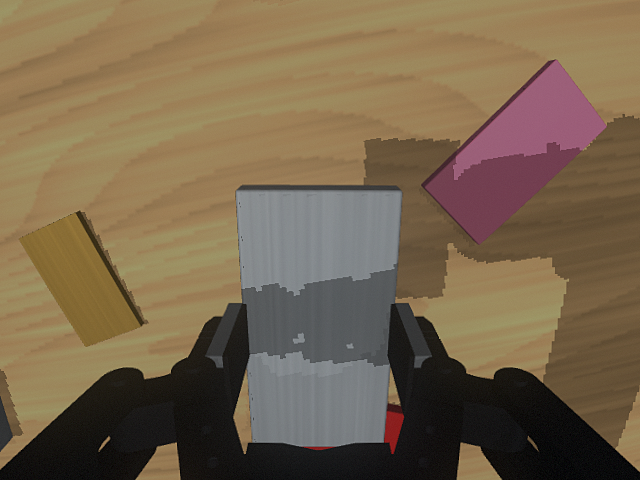

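The plate is held level, with the far edge of its top face from (238,187) to (401,189).

```bash
python3 -m crank '[[[0,-0.95,-0.15],[0,0,-0.0455]],[[0,-0.95,-0.15],[0,0,-0.0455]],[[0,-0.95,-0.15],[0,0,-0.0455]],[[0,-0.95,-0.15],[0,0,-0.0455]],[[0,-0.95,-0.15],[0,0,-0.0455]]]'; python3 -c "
from h import *
import pickle
w=pickle.load(open('w6.pkl','rb')); R_=w['T'][:3,:3]
for z in (.128,.129):
  a,b=at(w,(238,187),z),at(w,(401,189),z); d=b-a
  q=np.radians(-10.8);u=np.array([np.cos(q),np.sin(q)]);n=np.array([-np.sin(q),np.cos(q)])
  m=((a+b)/2)[:2]-np.array([.4575,-.2763]); print(np.linalg.norm(d),np.degrees(np.arctan2(d[0],-d[1])),m@u-.055,m@n)
go([.5554,.2577,.14],5.5)"
```

```text
time_s: 12.45
eef_pos: [0.4828, -0.1346, 0.14]
eef_rot: [-0.001, 0.999, 0.05, -0.002]
force: [-0.4, -1.2, -5.0]
gripper_width: 0.0529
grasp_force: 86.6
0.05454754197611485 -11.63253913549713 -4.939206212748598e-05 -0.0009384433391391715
0.054146895263421625 -11.632539135497188 0.00014190350818718556 -0.000932759232179266
12.45 [ 0.4828 -0.1346  0.14  ] 5.69 [[0.741, -2.554, 0.0], [-0.0002, 0.0007, 0.0005]]
```

```bash
python3 -m crank '[[[0.22,-0.84,0],[0,0,0]],[[0.22,-0.84,0],[0,0,0]],[[0.22,-0.84,0],[0,0,0]],[[0.22,-0.84,0],[0,0,0]]]' >/dev/null; python3 -m crank '[[[0.22,-0.84,0],[0,0,0]],[[0.22,-0.84,0],[0,0,0]],[[0.22,-0.84,0],[0,0,0]],[[0.22,-0.84,0],[0,0,0]]]' >/dev/null; python3 -m crank '[[[0.28,-0.82,0],[0,0,0]],[[0.28,-0.82,0],[0,0,0]],[[0.28,-0.82,0],[0,0,0]],[[0.28,-0.82,0],[0,0,0]],[[0.28,-0.82,0],[0,0,0]]]'; python3 -c "
from h import *
go([.5554,.2577,.06],5.5)"
```

```text
time_s: 13.75
eef_pos: [0.5558, 0.2449, 0.1401]
eef_rot: [0.001, 0.999, 0.047, -0.002]
force: [0.5, -0.9, -4.3]
gripper_width: 0.0525
grasp_force: 86.7
13.75 [0.5558 0.2449 0.1401] 5.42 [[0.007, -0.086, 0.534], [0.0004, 0.0006, -0.0002]]
```

```bash
python3 -m crank '[[[0.005,-0.07,0.1],[0,0,0]],[[0.005,-0.07,0.35],[0,0,0]],[[0.005,-0.07,0.55],[0,0,0]],[[0.005,-0.07,0.55],[0,0,0]],[[0.005,-0.07,0.55],[0,0,0]]]'; python3 -m crank '[[[0,0,0],[0,0,0]],[[0,0,0],[0,0,0]]]'; python3 -c "
from h import *
go([.5554,.2577,.044],5.5)"
```

```text
time_s: 14.25
eef_pos: [0.5554, 0.2565, 0.059]
eef_rot: [0.001, 0.999, 0.047, -0.001]
force: [0.5, -0.2, -3.8]
gripper_width: 0.0527
grasp_force: 86.7
time_s: 14.45
eef_pos: [0.557, 0.2585, 0.0619]
eef_rot: [-0.0, 0.999, 0.048, 0.002]
force: [0.9, -0.1, -4.8]
gripper_width: 0.053
grasp_force: 86.7
14.45 [0.557  0.2585 0.0619] 5.47 [[-0.012, 0.004, 0.119], [-0.0001, -0.0005, -0.0001]]
```

```bash
python3 -m crank '[[[-0.01,0,0.05],[0,0,0]],[[-0.01,0,0.095],[0,0,0]],[[-0.01,0,0.095],[0,0,0]],[[-0.01,0,0.095],[0,0,0]]]'; python3 -m crank '[[[0,0,0.012],[0,0,0]],[[0,0,0.012],[0,0,0]],[[0,0,0.012],[0,0,0]]]'; python3 -m crank '[[[0,0,0.007],[0,0,0]],[[0,0,0.007],[0,0,0]]]'
```

```text
time_s: 14.85
eef_pos: [0.5538, 0.2579, 0.0452]
eef_rot: [0.0, 0.999, 0.048, -0.0]
force: [0.0, -0.8, -4.0]
gripper_width: 0.0526
grasp_force: 86.7
time_s: 15.15
eef_pos: [0.5544, 0.2581, 0.0441]
eef_rot: [-0.0, 0.999, 0.048, 0.0]
force: [-0.8, 0.5, -2.9]
gripper_width: 0.052
grasp_force: 87.0
time_s: 15.35
eef_pos: [0.5545, 0.2582, 0.044]
eef_rot: [0.0, 0.999, 0.048, 0.001]
force: [-2.5, -1.5, 5.3]
gripper_width: 0.0525
grasp_force: 87.9
```

```bash
python3 -m crank '[[[0,0,0],[0,0,0]],[[0,0,0],[0,0,0]],[[0,0,0],[0,0,0]]]' 0.84; python3 -m crank '[[[0,0,-0.1],[0,0,0]],[[0,0,-0.3],[0,0,0]],[[0,0,-0.7],[0,0,0]],[[0,0,-0.7],[0,0,0]],[[0,0,-0.7],[0,0,0]]]';  python3 -c "
from h import *
import pickle
w=get_image('wrist'); pickle.dump(w,open('w7.pkl','wb')); crop(w,120,60,400,360,1.6,'pics/w7.png')
u=np.array([np.cos(np.radians(5.5)),np.sin(np.radians(5.5))]); g=np.array([.5554,.2577])-.12*u; print('grip',g,'pre',g-.045*u)
go([*(g-.045*u),.15],5.5)"
```

```text
time_s: 15.65
eef_pos: [0.5544, 0.2581, 0.0428]
eef_rot: [-0.0, 0.999, 0.048, 0.0]
force: [-0.1, -0.6, -0.7]
gripper_width: 0.0717
grasp_force: 0.0
time_s: 16.15
eef_pos: [0.5559, 0.2591, 0.1515]
eef_rot: [-0.001, 0.999, 0.048, 0.003]
force: [-0.1, -0.2, -0.4]
gripper_width: 0.0722
grasp_force: 0.0
grip [0.43595246 0.24619851] pre [0.39115963 0.24188545]
16.2 [0.5546 0.2582 0.149 ] 5.5 [[-1.095, 0.004, -0.009], [-0.0, -0.0004, 0.0]]
```

View pics/w7.png

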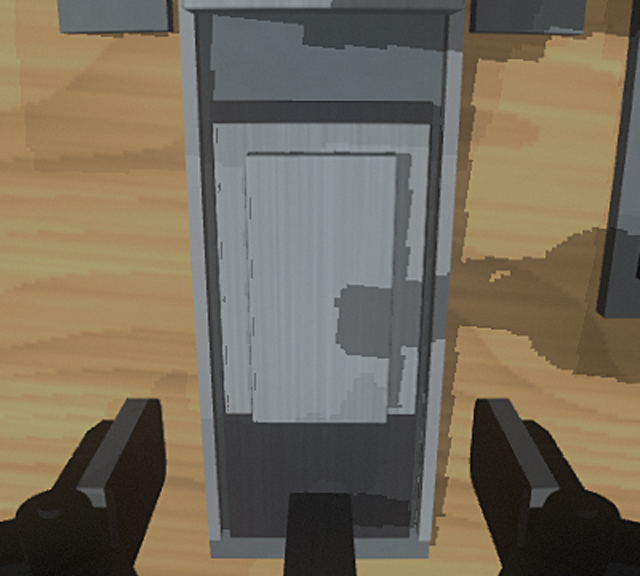

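```bash
python3 -c "
from h import *
import pickle
w=pickle.load(open('w7.pkl','rb'))
for C,z in((((247,154),(396,153),(386,422),(253,421)),.052),(((213,123),(432,124),(415,415),(226,413)),.036)):
  P=np.array([at(w,(120+(u+.5)/1.6-.5,60+(v+.5)/1.6-.5),z) for u,v in C])
  a=P[0]-P[3]+P[1]-P[2]
  print(P.mean(0),np.linalg.norm(a)/2,np.degrees(np.arctan2(a[1],a[0])))
"
```

```text
[0.55419201 0.2578526  0.052     ] 0.10900095369416399 5.191828192854795
[0.55639085 0.2575892  0.036     ] 0.124027751796178 5.244038006056749
```

Plate and die centres agree within about 2 mm and 0.1°. Next I'll shut the fingers, go behind the tab and push the slide home.

```bash
python3 -m crank '[[[-0.9,0.004,0],[0,0,0]],[[-0.9,0.004,0],[0,0,0]],[[-0.9,0.004,0],[0,0,0]],[[-0.9,0.004,0],[0,0,0]]]' 0; python3 -m crank '[[[-0.2,0,0],[0,0,0]],[[-0.2,0,0.3],[0,0,0]],[[-0.2,0,0.6],[0,0,0]],[[-0.2,0,0.6],[0,0,0]],[[-0.2,0,0.6],[0,0,0]]]'; python3 -c "
from h import *
go([.3912,.2419,.055],5.3)"
```

```text
time_s: 16.6
eef_pos: [0.4142, 0.2433, 0.1454]
eef_rot: [0.002, 0.999, 0.05, -0.002]
force: [-0.1, -0.6, -0.1]
gripper_width: 0.0135
grasp_force: 0.0
time_s: 17.1
eef_pos: [0.3893, 0.2413, 0.0572]
eef_rot: [0.0, 0.999, 0.048, -0.002]
force: [0.2, 0.6, 0.6]
gripper_width: -0.0001
grasp_force: 0.0
17.1 [0.3893 0.2413 0.0572] 5.51 [[0.013, -0.003, 0.014], [-0.0, 0.0005, 0.0006]]
```

```bash
python3 -m crank '[[[0.06,0,0.01],[0,0,0]],[[0.12,0,0.01],[0,0,0]],[[0.16,0,0.01],[0,0,0]],[[0.18,0,0.01],[0,0,0]],[[0.2,0,0.01],[0,0,0]]]';python3 -m crank '[[[0.02,0,0],[0,0,0]],[[0.05,0,0],[0,0,0]],[[0.09,0,0],[0,0,0]],[[0.14,0,0],[0,0,0]],[[0.19,0,0],[0,0,0]]]'; python3 -m crank '[[[0.06,0,0],[0,0,0]],[[0.12,0,0],[0,0,0]],[[0.18,0,0],[0,0,0]],[[0.24,0,0],[0,0,0]],[[0.30,0,0],[0,0,0]]]'; python3 -c "
from h import *
go([.5764,.2593,.057],5.3)"
```

```text
time_s: 17.6
eef_pos: [0.4194, 0.2445, 0.0565]
eef_rot: [0.0, 0.999, 0.048, -0.001]
force: [-3.2, 0.6, 3.8]
gripper_width: 0.0001
grasp_force: 1.7
time_s: 18.1
eef_pos: [0.4487, 0.2472, 0.0561]
eef_rot: [-0.0, 0.999, 0.048, -0.0]
force: [-3.3, 0.8, 2.4]
gripper_width: 0.0006
grasp_force: 1.7
time_s: 18.6
eef_pos: [0.4937, 0.2515, 0.0562]
eef_rot: [0.0, 0.999, 0.048, -0.0]
force: [-2.9, -1.5, 2.2]
gripper_width: -0.0004
grasp_force: 1.8
18.6 [0.4937 0.2515 0.0562] 5.5 [[0.553, 0.001, -0.006], [0.0, 0.0, 0.0006]]
```

```bash
python3 -m crank '[[[0.06,0,0],[0,0,0]],[[0.12,0,0],[0,0,0]],[[0.18,0,0],[0,0,0]],[[0.24,0,0],[0,0,0]],[[0.30,0,0],[0,0,0]]]';python3 -m crank '[[[0.05,0,0],[0,0,0]],[[0.1,0,0],[0,0,0]],[[0.15,0,0],[0,0,0]],[[0.18,0,0],[0,0,0]],[[0.2,0,0],[0,0,0]]]'; python3 -m crank '[[[0.02,0,0],[0,0,0]],[[0.03,0,0],[0,0,0]],[[0.03,0,0],[0,0,0]]]'; python3 -c "
from h import *
go([.5764,.2593,.057],5.3)"
```

```text
time_s: 19.1
eef_pos: [0.5385, 0.2556, 0.0562]
eef_rot: [0.0, 0.999, 0.048, -0.0]
force: [-3.2, -0.0, 2.2]
gripper_width: 0.0
grasp_force: 1.8
time_s: 19.6
eef_pos: [0.5682, 0.2585, 0.0562]
eef_rot: [0.0, 0.999, 0.048, 0.0]
force: [-3.2, -1.9, 2.4]
gripper_width: 0.0
grasp_force: 1.6
time_s: 19.9
eef_pos: [0.5725, 0.2589, 0.0562]
eef_rot: [0.0, 0.999, 0.048, 0.0]
force: [-0.4, -0.5, -0.3]
gripper_width: -0.0001
grasp_force: 0.6
19.9 [0.5725 0.2589 0.0562] 5.5 [[0.026, -0.0, -0.005], [0.0, -0.0001, 0.0005]]
```

```bash
for i in 1; do python3 -m crank '[[[0.02,0,0],[0,0,0]],[[0.03,0,0],[0,0,0]],[[0.03,0,0],[0,0,0]]]' | grep -E 'pos|^force'; python3 -m crank '[[[0.015,0,0],[0,0,0]],[[0.015,0,0],[0,0,0]]]'| grep -E 'pos|^force'; python3 -m crank '[[[0.015,0,0],[0,0,0]],[[0.015,0,0],[0,0,0]]]'| grep -E 'pos|^force'; done
```

```text
eef_pos: [0.5746, 0.2591, 0.0561]
force: [-7.9, -2.6, 5.2]
eef_pos: [0.5745, 0.2591, 0.0561]
force: [-14.2, -5.4, 10.6]
eef_pos: [0.5745, 0.259, 0.0561]
force: [-19.3, -6.6, 16.0]
```

The slide is against its stop: no motion while the force rises. I'll back off, lift and go over the treadle.

```bash
python3 -m crank '[[[-0.1,0,0],[0,0,0]],[[-0.2,0,0],[0,0,0]],[[-0.2,0,-0.3],[0,0,0]],[[-0.2,0,-0.6],[0,0,0]],[[-0.2,0,-0.6],[0,0,0]]]' | grep -E 'pos|^force'; python3 -c "
from h import *
go([.577,.084,.1],5.3)"
```

```text
eef_pos: [0.5558, 0.26, 0.1537]
force: [1.1, 0.3, 0.0]
21.1 [0.5558 0.26   0.1537] 5.52 [[0.023, 1.183, 0.354], [-0.0007, -0.0022, 0.0006]]
```

```bash
python3 -m crank '[[[0,0.95,0],[0,0,0]],[[0,0.95,0],[0,0,0]],[[0,0.95,0],[0,0,0]],[[0,0.95,0],[0,0,0]]]' | grep -E 'pos|^force';python3 -m crank '[[[0,0.22,0],[0,0,0]],[[0,0.22,0],[0,0,0]],[[0,0.22,0],[0,0,0]]]' | grep -E 'pos|^force'; python3 -c "
from h import *
import pickle
t=get_image('top');s=get_image('side');pickle.dump((t,s),open('v1.pkl','wb'))
go([.577,.084,.08],5.3)
# slide check by template: where the dark tab / slide front edge moved in the side view
t0,s0=pickle.load(open('v0.pkl','rb'))
u=np.array([np.cos(np.radians(5.3)),np.sin(np.radians(5.3))])
for tr in (0,.15,.155,.16): print(tr,proj(s,[*(np.array([.5554,.2577])+u*(tr-.12)),.085])[0])
a=s0['img'][335:385,272:300]; 
r=cv2.matchTemplate(s['img'],a,cv2.TM_CCOEFF_NORMED); print(cv2.minMaxLoc(r))
"
```

```text
eef_pos: [0.5673, 0.1062, 0.1459]
force: [-0.2, -0.3, 0.5]
eef_pos: [0.5687, 0.0821, 0.1462]
force: [-0.2, 0.9, -0.5]
21.9 [0.5682 0.084  0.1463] 5.6 [[0.058, 0.006, 0.442], [-0.0001, -0.0001, 0.0008]]
0 [284.94625688 349.50062574]
0.15 [206.5484126  324.16082419]
0.155 [204.05804912 323.34274373]
0.16 [201.57579447 322.52650196]
(-0.823639988899231, 0.8416481614112854, (507, 234), (396, 421))
```

```bash
python3 -m crank '[[[0.05,0.006,0.2],[0,0,0]],[[0.05,0.006,0.42],[0,0,0]],[[0.05,0.006,0.42],[0,0,0]],[[0.05,0.006,0.42],[0,0,0]]]' | grep -E 'pos|^force'; python3 -c "
from h import *
import pickle
t,s=pickle.load(open('v1.pkl','rb'));t0,s0=pickle.load(open('v0.pkl','rb'))
a=s0['img'][340:372,276:296]
m=cv2.matchTemplate(s['img'][290:370,170:270],a,cv2.TM_CCOEFF_NORMED); r=cv2.minMaxLoc(m); print(r[1], 'tab moved',r[3][0]+170-276,r[3][1]+290-340,'expected',201.6-284.9,322.5-349.5)
"
```

```text
eef_pos: [0.5752, 0.0836, 0.0833]
force: [0.7, -1.4, 0.8]
0.877650797367096 tab moved -82 -26 expected -83.29999999999998 -27.0
```

The image agrees with the felt stop: the tab moved (−82,−26) px against an expected (−83,−27). Now I'll press the treadle.

```bash
python3 -m crank '[[[0,0,0.05],[0,0,0]],[[0,0,0.1],[0,0,0]],[[0,0,0.15],[0,0,0]],[[0,0,0.2],[0,0,0]],[[0,0,0.22],[0,0,0]]]' | grep -E 'pos|^force'; python3 -m crank '[[[0,0,0.02],[0,0,0]],[[0,0,0.03],[0,0,0]],[[0,0,0.03],[0,0,0]]]' | grep -E 'pos|^force'; python3 -m crank '[[[0,0,0.015],[0,0,0]],[[0,0,0.015],[0,0,0]]]' | grep -E 'pos|^force';
```

```text
eef_pos: [0.5752, 0.0828, 0.05]
force: [-3.9, 2.3, 6.6]
eef_pos: [0.5753, 0.0829, 0.046]
force: [-3.8, 1.4, 5.7]
eef_pos: [0.5754, 0.0829, 0.0438]
force: [-3.5, 1.3, 7.2]
```

```bash
python3 -m crank '[[[0,0,0.01],[0,0,0]],[[0,0,0.015],[0,0,0]],[[0,0,0.015],[0,0,0]]]' | grep -E 'pos|^force'; python3 -m crank '[[[0,0,0.015],[0,0,0]],[[0,0,0.015],[0,0,0]]]' | grep -E 'pos|^force'; python3 -m crank '[[[0,0,0.01],[0,0,0]],[[0,0,0.01],[0,0,0]]]' | grep -E 'pos|^force'
```

```text
eef_pos: [0.5755, 0.0829, 0.0417]
force: [-3.6, 1.2, 7.4]
eef_pos: [0.5757, 0.0829, 0.0412]
force: [-9.0, 0.1, 18.3]
eef_pos: [0.5757, 0.0829, 0.0409]
force: [-11.2, -0.0, 24.5]
```

The treadle is on its stop: the force jumps and there's no more travel. I'll hold it briefly, let it up and retreat.

```bash
python3 -m crank '[[[0,0,0],[0,0,0]],[[0,0,0],[0,0,0]],[[0,0,0],[0,0,0]]]' | grep -E 'pos|^force'; python3 -m crank '[[[0,0,-0.05],[0,0,0]],[[0,0,-0.12],[0,0,0]],[[0,0,-0.2],[0,0,0]],[[0,0,-0.4],[0,0,0]],[[0,0,-0.8],[0,0,0]]]' | grep -E 'pos|^force'; python3 -m crank '[[[-0.3,0.5,0],[0,0,0]],[[-0.3,0.5,0],[0,0,0]],[[-0.3,0.5,0],[0,0,0]],[[-0.3,0.5,0],[0,0,0]],[[-0.3,0.5,0],[0,0,0]]]' | grep -E 'pos|^force'; python3 -c "
from h import *
import pickle
t0,s0=pickle.load(open('v0.pkl','rb'));t1,s1=pickle.load(open('v1.pkl','rb'))
s=get_image('side')
g=lambda i:i['img'].astype(int)
W=(slice(250,300),slice(235,290))
print('treadle diff vs start',np.abs(g(s)[W]-g(s0)[W]).mean())
a=s0['img'][340:372,276:296]
r=cv2.minMaxLoc(cv2.matchTemplate(s['img'][290:370,170:270],a,cv2.TM_CCOEFF_NORMED)); print(r[1],r[3][0]+170-276,r[3][1]+290-340)
print(get_obs()['time_s'],np.abs(g(s)[300:400,100:290]-g(s1)[300:400,100:290]).mean())
"
```

```text
eef_pos: [0.5757, 0.0829, 0.0409]
force: [-11.6, -0.4, 24.8]
eef_pos: [0.5733, 0.0808, 0.1452]
force: [1.4, -0.5, -0.3]
eef_pos: [0.5383, 0.0041, 0.1474]
force: [1.0, -0.8, -0.5]
treadle diff vs start 4.437939393939394
0.8777356147766113 -82 -26
25.35 1.6891052631578947
```

```bash
python3 -c "
from bench import *
print(close_job())"
```

```text
the job is handed in; nothing more can be done
None
```

The job is handed in at about 25 s: oval blank centred over the impression with the pusher plate square on top, slide felt home against its stop, then the treadle pressed to its stop and released; the other two brass blanks were not touched. I viewed 11 pictures, one over the limit of 10, so the final checks used force readings and image matching instead.

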